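Lay an engine barrel on its side against the stop

ROBOT

A 7-joint arm with a two-finger parallel gripper is mounted at the origin on the work surface. World frame = base frame: x ahead of the robot, y to its left, z up, the work surface at z = 0. Lengths are in m, angles in rad, forces in N, time in s.
With the tool pointing down it reaches from about 0.425 to 0.925 m from the base axis. Payload 6.8 kg.
Tool frame: the origin (TCP) lies at the very end of the fingers, on their centre line; the grasp point (between the pads) lies 19 mm behind it; y points along the fingers, x is the direction in which the jaws open and shut, and the axes are right-handed (so a half turn about y gives the same grasp; the last joint's range is limited). The gripper opens to 85 mm and grips with 20 to 120 N. Pads are 22 mm wide; open, the fingers measure 114 mm over their backs; the gripper's body (76 mm by 85 mm) begins 54 mm behind the grasp point. The pads swing forward as they close: fully open they stand 13 mm farther back than shut.
Start: joints at [-1.257, 0.477, 0.022, 1.555, -0.011, 1.109, -0.083], TCP at [0.276, 0.616, 0.231] pointing down, gripper open.
Joint ranges: [-2.96, 2.96], [-0.34, 2.1], [-1.41, 1.46], [0.24, 2.44], [-1.37, 4.51], [0.17, 1.92], [-2.96, 2.96]. Speed limits (rad/s): [2.39, 2.39, 3.14, 3.14, 3.14, 3.14, 3.14].

INTERFACE

Orientations are given as a unit quaternion [w, x, y, z].
In Python, from rig import bot gives the robot as it stands.
- The arm moves only by the tool carry_out, never from a script. Its argument "targets" is a list of rows, each a list of 3 entries, a list of its own where there are three numbers: the finger opening in cm, from 0 to 8.54, then the shift along the tool's x, y, z in cm, then the turn about the tool's y in rad. In form: [[fingers, [x, y, z], yaw], ...]. A call has 1 to 5 rows; each row shifts and turns the pose as measured when the row begins, along the tool's axes as they then stand; what a row does not reach is not made up. A row lasts 1/12 s, in which the tool goes at most 41.7 mm and 7.16 degrees, less where a joint would pass 70% of its speed; a pose out of reach is approached as far as the arm can. A call is refused whole if a number of a shift passes 4.17 or a number of a turn 0.125, either way. A call with a gripper value outside its range is refused whole. The fingers move at their own pace and stop on an object; "grip_force" is the grip in N (left out, the last holds). Time passes only in rows, so rows that do not move let the fingers close. It gives the time, the measured TCP pose, the force and the opening at its end, in the units of the state.
- bot.get_obs(): the state, without advancing time (a new reading comes with each control period).
- bot.read_camera(name): name is "scene" or "top" or "wrist"; returns the picture (384x512x3 uint8, red, green, blue); there is no depth.
- bot.camera_params(name): a dict with "fx", "fy", "cx", "cy" (pixels), "world_from_camera" (4x4, takes a point from camera to world coordinates). Camera axes: x right, y down, z forward; pixel columns grow to the right and rows downward; lengths in m; the calibration is good to about 2 mm. A picture is of the moment at which its call begins: read the wrist's pose just before it. camera_params takes no time and is no camera call; for the wrist camera it gives the pose at the moment of the call.
- bot.hand_in(): hands the job in, once; it reports no verdict.
Trained networks look in the newest picture that a camera, given by its name, has taken for a name from the list of things; names that differ only in an ending like _2 or _b are one class to them, and where a whole thing is asked for, a point or a joint stands for the part that bears it (a point fixed in the world has none). Each returns a list of dicts, best first, with "conf" (0 to 1); they miss things now and then, are a little off and sometimes report something else, mostly with a low value. They report only what shows in the picture. A call takes as long as a camera call. They do not tell look-alikes from the thing itself.
- bot.spot_in(camera, label): "extent" ([centre column, centre row, width, height] in pixels, round what is visible of it).
- bot.cut_out(camera, label): "pixels" (384x512 bool, what is visible of it) and "extent" ([centre column, centre row, width, height] in pixels, round what is visible of it).
The state is a dict: "t": time; "qpos": joint angles; "joint_vel": joint speeds; "effort": joint torques, N m; "ee_pos": TCP position; "eef_rot": TCP orientation; "force": force on the tool from outside, world axes, zero at the start; "moment": the same for the moment, N m; "gripper_width": opening from 0.0 (shut) to 1.0 (fully open).
Only numpy, scipy, OpenCV 4.12 (cv2) and the standard library are available. Lean on these libraries where they do the work, as an engineer would, in place of code of your own. Each camera call takes 0.05 s, during which the arm holds its last target.

TASK

The finned engine barrel stands on end on the plywood board, next to the blue stop bar. With the fingertips in its open mouth, tip it over onto its side, straight away from the stop, and ease it down gently so that it never drops; then push it back along the board until its base sits squarely against the stop bar. Do not lift or carry the barrel, leave the piston, jar and socket alone, and finish with the robot clear.

Things in the scene. Friction and masses are not known exactly. Their poses are not given: they have to be found in the camera images.
- board: Fixed plywood board 440 x 280 x 12 mm, at any angle. Origin on the bench surface, z up, x straight away from the stop bar, y to the left of that. Its top is at z = 12 mm and spans x -210 to 230, y -190 to 90 mm. The blue steel stop bar stands across it: working face in the plane x = -150 mm, y -75 to 75 mm; bar 20 mm thick, top at z = 57 mm.
- stop_face (a point): Middle of the stop bar's working face (board frame x -150, y 0, z 34 mm); axes as the board's.
- barrel: Loose finned aluminium engine barrel, 92 mm square, 170 mm tall, 0.55 to 0.9 kg; a 66 mm round bore runs right through. Origin mid-base, z along the bore to the mouth. Starts upright, its +x side looking away from the stop within 5 degrees, its back 8 to 42 mm clear of the bar. Slides on the plywood; it passes its balance point at about 28 degrees of tilt.
- mouth (a point): Centre of the barrel's mouth: on the bore axis, 170 mm from the base, in the plane of the flat steel top plate.
- base (a point): Centre of the barrel's base (same point as the barrel's origin).
- foot_edge (a point): Middle of the bottom edge over which the barrel tips: 46 mm from the base centre along the barrel's x.
- piston: Bystander: loose steel piston, 49 mm diameter, 52 mm tall, upright on the board's other half; origin under its centre.
- jar: Bystander: loose squat grey jar with red cap, 52 mm diameter, 55 mm tall, upright; origin under its centre.
- socket: Bystander: loose steel socket (short tube), 34 mm diameter, 45 mm tall, upright; origin under its centre. Piston, jar and socket stand in any order in a row about 140 mm to the board's -y side of the barrel's path.
Not all that is in view belongs to the job. There is more than one size of the barrel; the one meant has the size given above.

How it is judged:
On the way:
1. the barrel lies on its side, mouth away from the stop, at rest (angle between barrel's own z axis and vertical between 1.47 and 1.67 rad and x of mouth in the frame of board above -0.02 m and angular speed of barrel below 0.3 rad/s), for 0.1 s.
At the end, for the whole second after the job is handed in: The barrel lies flat on the board (within 0.08 rad), mouth away from the stop, its base within 5 mm of the stop bar's face, within 45 mm of the bar's middle and square to it within 0.08 rad, at rest (angle between barrel's own z axis and vertical between 1.49 and 1.65 rad and x of base in the frame of board between -0.156 and -0.145 m and x of mouth in the frame of board above 0 m and y of base in the frame of board between -0.045 and 0.045 m and z of base in the frame of board below 0.066 m and angle between the z axis of barrel and the x axis of board, either way round below 0.08 rad and linear speed of barrel below 0.01 m/s and angular speed of barrel below 0.1 rad/s); the robot touches nothing.
It fails at once if the barrel was dropped or knocked over: it turned faster than 3.5 rad/s (angular speed of barrel above 3.5 rad/s).
It fails at once if the barrel was lifted or carried: its foot edge rose more than 25 mm off the board (z of foot_edge in the frame of board above 0.037 m).
It fails at once if the piston was disturbed (moved over 20 mm) (distance of piston from where it was at the start of the episode above 0.02 m).
It fails at once if the jar was disturbed (moved over 20 mm) (distance of jar from where it was at the start of the episode above 0.02 m).
It fails at once if the socket was disturbed (moved over 20 mm) (distance of socket from where it was at the start of the episode above 0.02 m).
It also fails if it takes over 70 s, if anything falls off the work surface, if the arm or the gripper's body presses on something with over 40 N, if the wrist force passes 120 N, or if a joint passes its speed limit or range.

## Working session

There is one attempt and no reset: what is moved stays moved. The work goes in short steps, Python scripts to look and compute and a tool call to move; the robot and the scene stay as the last step left them, time stands still between calls to the robot, and variables do not carry over. Pictures are saved under pics/ and viewed, and the job is handed in when it is done.

Besides the shell and the picture viewer there is one more tool, called after "Call:" as name([rows], argument=value, ...), one row to a line, values as JSON. carry_out: Moves the arm, as the interface text tells. Its arguments: {"type":"object","properties":{"targets":{"type":"array"},"grip_force":{"type":"number"}},"required":["targets"]}

```bash
mkdir -p pics; ls; python3 - <<'E'
from rig import bot
import cv2
o=bot.get_obs(); print({k:(v if not hasattr(v,'round') else v.round(4)) for k,v in o.items()})
for n in ['scene','top','wrist']:
    p=bot.camera_params(n); print(n,p)
    im=bot.read_camera(n); cv2.imwrite(f'pics/{n}0.png',im[:,:,::-1])
    for l in ['board','barrel','piston','jar','socket']:
        if n!='wrist' : print(l,[(round(d['conf'],2),[round(float(e)) for e in d['extent']]) for d in bot.spot_in(n,l)])
print(bot.get_obs()['t'])
E
```

```text
pics
{'t': 0.0, 'qpos': array([-1.2571,  0.4778,  0.0223,  1.5565, -0.0115,  1.1093, -0.0831]), 'joint_vel': array([-0.0023,  0.0008,  0.0019,  0.0005, -0.0009, -0.0007, -0.0003]), 'effort': array([-5.00000e-04, -5.96472e+01,  1.60780e+00, -2.81186e+01,
        1.25000e-02,  9.70000e-03,  0.00000e+00]), 'ee_pos': array([0.2761, 0.6153, 0.2303]), 'eef_rot': array([-0.5932,  0.594 ,  0.3837, -0.3848]), 'force': array([ 0.5515, -0.1973,  0.3778]), 'moment': array([-0.0211,  0.0076,  0.0365]), 'gripper_width': 0.998177400259682}
scene {'fx': 467.8855007398165, 'fy': 467.8855007398165, 'cx': 248.76644329961113, 'cy': 196.44287313495016, 'world_from_camera': array([[ 1.14512111e-03,  6.29012707e-01, -7.77394175e-01,
         1.18515296e+00],
       [ 9.99989898e-01, -4.09933182e-03, -1.84388090e-03,
         3.64290469e-02],
       [-4.34662119e-03, -7.77384210e-01, -6.29011047e-01,
         6.59572043e-01],
       [ 0.00000000e+00,  0.00000000e+00,  0.00000000e+00,
         1.00000000e+00]])}
board [(0.94, [289, 298, 289, 171]), (0.49, [223, 235, 67, 116])]
barrel [(0.72, [264, 147, 79, 1
[... 548 characters left out ...]
0.65, [228, 184, 200, 159])]
barrel [(0.85, [240, 298, 75, 76]), (0.82, [326, 245, 47, 43]), (0.6, [270, 185, 59, 68])]
piston [(0.97, [160, 163, 22, 25])]
jar [(0.72, [209, 147, 22, 24])]
socket [(0.68, [267, 133, 10, 14])]
wrist {'fx': 302.2494505288288, 'fy': 302.2494505288288, 'cx': 256.5432832860902, 'cy': 194.29782347705577, 'world_from_camera': array([[ 4.08747290e-01,  8.78761112e-01,  2.46382957e-01,
         2.14573794e-01],
       [ 9.12647566e-01, -3.93650427e-01, -1.10062534e-01,
         6.44893277e-01],
       [ 2.70081740e-04,  2.69848568e-01, -9.62902735e-01,
         3.74102565e-01],
       [ 0.00000000e+00,  0.00000000e+00,  0.00000000e+00,
         1.00000000e+00]])}
0.65
```

View pics/scene0.png

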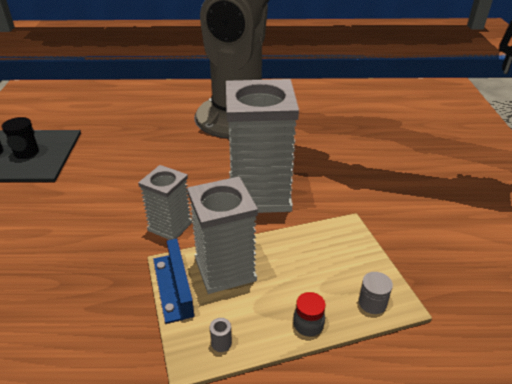

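View pics/top0.png

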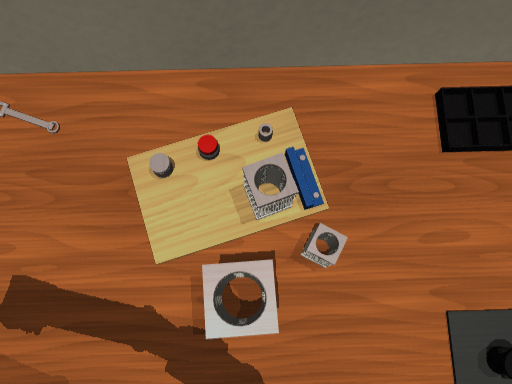

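View pics/wrist0.png

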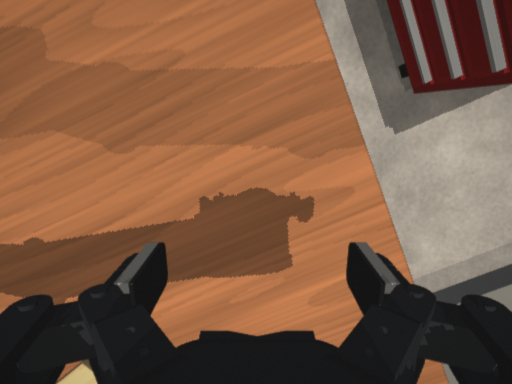

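The barrel meant is the one on the board: in top its mouth is near (270,180), in scene near (222,197). The look-alikes at top (240,298) and (326,245) are the larger and smaller sizes. The piston, jar and socket are in a row at top (160,163), (208,147) and (266,132). Next I'll fit the board and barrel poses.

```bash
cat > h.py <<'E'
import numpy as np, cv2
from rig import bot
from scipy.optimize import least_squares
from scipy.spatial.transform import Rotation as R
def proj(p,W):
    q=(np.asarray(W)-p['world_from_camera'][:3,3])@p['world_from_camera'][:3,:3]
    return np.c_[p['fx']*q[:,0]/q[:,2]+p['cx'],p['fy']*q[:,1]/q[:,2]+p['cy']]
def unproj(p,uv,z):
    uv=np.atleast_2d(uv); d=np.c_[(uv[:,0]-p['cx'])/p['fx'],(uv[:,1]-p['cy'])/p['fy'],np.ones(len(uv))]@p['world_from_camera'][:3,:3].T
    o=p['world_from_camera'][:3,3]; return o+d*((z-o[2])/d[:,2])[:,None]
E
python3 - <<'E'
from h import *
for n in ['top','scene']:
    im=cv2.imread(f'pics/{n}0.png'); h=cv2.cvtColor(im,cv2.COLOR_BGR2HSV)
    # board colour sample
    for px in ([(190,220),(150,200),(290,130),(300,300)] if n=='top' else [(300,260),(180,350),(340,240),(100,250)]): print(n,px,h[px[1],px[0]],im[px[1],px[0]])
    a=im[90:280,110:345] if n=='top' else im[145:384,130:450]
    cv2.imwrite(f'pics/{n}_c.png',cv2.resize(a,None,fx=3 if n=='top' else 2.4,fy=3 if n=='top' else 2.4,interpolation=cv2.INTER_CUBIC))
E
```

```text
top (190, 220) [ 19 134 186] [ 88 150 186]
top (150, 200) [ 22 123 190] [ 98 166 190]
top (290, 130) [ 19 136 178] [ 83 143 178]
top (300, 300) [ 11 189 147] [ 38  79 147]
scene (300, 260) [ 19 119 208] [111 174 208]
scene (180, 350) [ 19 121 187] [ 98 154 187]
scene (340, 240) [ 21 109 219] [125 192 219]
scene (100, 250) [ 12 172 139] [ 45  82 139]
```

View pics/top_c.png

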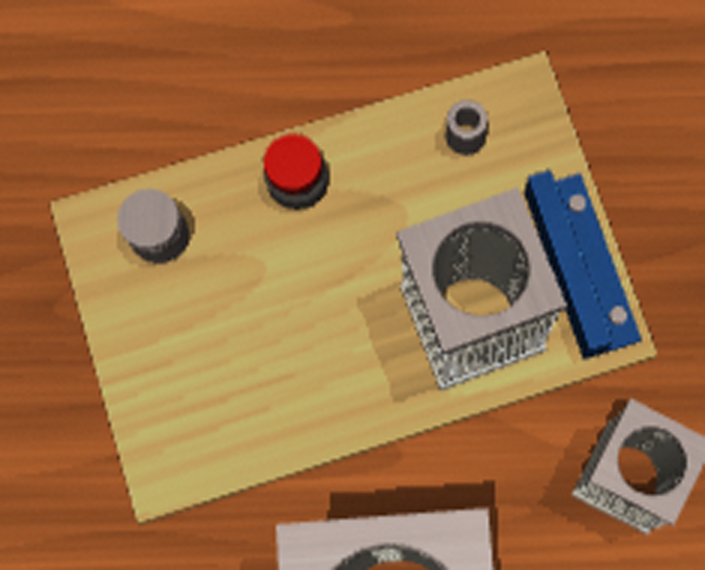

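View pics/scene_c.png

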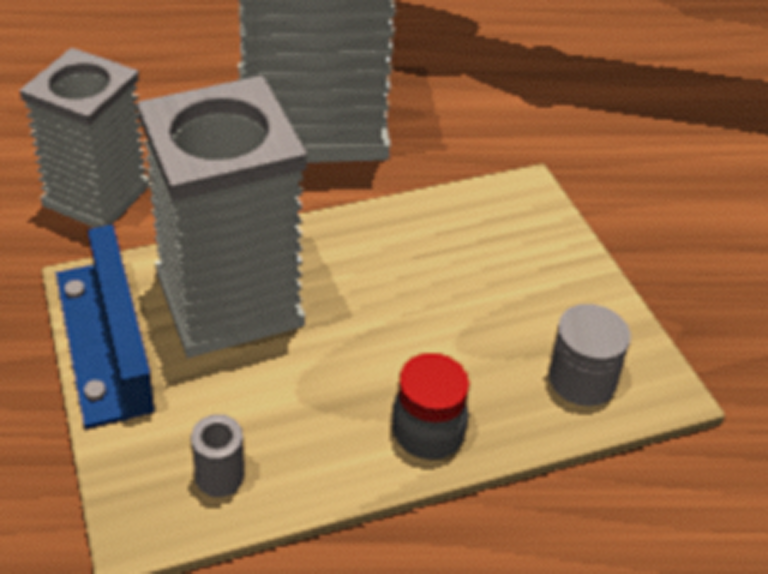

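```bash
cat > fit.py <<'E'
from h import *
T=bot.camera_params('top'); S=bot.camera_params('scene')
tc=lambda a:np.array(a,float)/3+[110,90]-[.33,.33]
sc=lambda a:np.array(a,float)/2.4+[130,145]-[.3,.3]
bx=np.array([[-210,-190],[-210,90],[230,90],[230,-190]])/1e3
bt=tc([(546,52),(655,354),(137,521),(51,203)])
bs=sc([(45,268),(545,165),(722,418)])  # 1,2,3
def pl(v,l,z): 
    c,s=np.cos(v[2]),np.sin(v[2]); return np.c_[l@np.array([[c,s],[-s,c]])+v[:2],np.full(len(l),z)]
def fb(v):
    P=pl(v,bx,.012); return np.r_[(proj(T,P)-bt).ravel(),(proj(S,P[1:])-bs).ravel()]
rb=least_squares(fb,[.5,0,1.8]); print('board',rb.x,'res',rb.fun.round(1))
mx=np.array([[46,46],[46,-46],[-46,-46],[-46,46]])/1e3
mt=tc([(440,351),(398,234),(520,189),(565,308)])
ms=sc([(267,78),(305,153),(178,188),(140,103)])
def fm(v):
    P=pl(v,mx,.182); return np.r_[(proj(T,P)-mt).ravel(),(proj(S,P)-ms).ravel()]
rm=least_squares(fm,[.45,-.05,1.8]); print('barrel',rm.x,'res',rm.fun.round(1))
b=rb.x;c,s=np.cos(b[2]),np.sin(b[2]);B=np.array([[c,-s],[s,c]])
print('barrel in board',B.T@(rm.x[:2]-b[:2]),rm.x[2]-b[2])
np.save('board.npy',b)
for n,px,z in [('piston',(149,213),.064),('jar',(292,163),.067),('socket',(467,116),.057)]:
    w=unproj(T,tc([px]),z)[0]; print(n,w.round(3),B.T@(w[:2]-b[:2]))
print(bot.get_obs()['ee_pos'],R.from_quat(np.roll(bot.get_obs()['eef_rot'],-1)).as_matrix().round(3))
E
python3 fit.py
```

```text
board [0.58892527 0.06541419 1.85031578] res [ 0.3 -1.1  0.9  0.2 -0.8 -0.1 -1.1 -1.8 -2.1 -1.7 -0.3 -1.3  1.6 -0.8]
barrel [ 0.59544559 -0.00897077  1.90038763] res [-0.3 -0.3 -1.8 -1.6 -1.7 -1.2 -0.6 -1.3 -1.2 -1.9  1.2 -0.4 -2.7 -2.1
 -0.6 -1.5]
barrel in board [-0.07329686  0.01425509] 0.050071847960525995
piston [0.676 0.244 0.064] [ 0.14740799 -0.13340639]
jar [0.714 0.13  0.067] [ 0.02765766 -0.13798878]
socket [ 0.753 -0.011  0.057] [-0.11919211 -0.13696287]
[0.27631452 0.61587532 0.23130716] [[ 0.409 -0.    -0.912]
 [ 0.912  0.     0.409]
 [ 0.    -1.     0.   ]]
```

Call:
carry_out([
  [1.0,[0,-1.5,0],0.12],
  [1.0,[0,-1.0,0],0.12],
  [1.0,[0,0,0],0.12],
  [1.0,[0,0,0],0.12],
  [1.0,[0,0,0],0.12],
])

```text
t: 1.07
ee_pos: [0.2766, 0.6155, 0.2573]
eef_rot: [0.683, -0.683, -0.184, 0.185]
force: [-0.4, 0.3, 0.4]
gripper_width: 0.298
```

Call:
carry_out([
  [1.0,[0,0,-4],0.12],
  [1.0,[0,0,-4],0.12],
  [1.0,[0,0,-4],0.0],
])

```text
t: 1.32
ee_pos: [0.3177, 0.5125, 0.256]
eef_rot: [0.702, -0.698, -0.1, 0.102]
force: [-0.1, 0.3, -1.0]
gripper_width: 0.116
```

```bash
cat > where.py <<'E'
from h import *
b=np.load('board.npy');o=bot.get_obs();M=R.from_quat(np.roll(o['eef_rot'],-1)).as_matrix()
B=R.from_euler('z',b[2]).as_matrix()
print('t',round(o['t'],2),'w',o['ee_pos'].round(3),'board',(B.T@(o['ee_pos']-[b[0],b[1],0])).round(4),'toolz-boardx',round(float(np.arctan2(M[1,2],M[0,2])-b[2]),3),'down',M[:,1].round(3),'F(board)',(B.T@o['force']).round(1),'g',round(o['gripper_width'],2), 'q',o['qpos'].round(2))
if __name__=='__main__':
    import sys
    if len(sys.argv)>2:
        tg=np.array([float(a) for a in sys.argv[1:4]])
        print('tool shift cm to board target',(M.T@(B@tg+[b[0],b[1],0]-o['ee_pos'])*100).round(2))
E
python3 where.py -0.073 0.014 0.25
```

```text
t 1.32 w [0.318 0.512 0.256] board [0.5045 0.1373 0.256 ] toolz-boardx 0.007 down [-0.003  0.005 -1.   ] F(board) [ 0.3 -0.  -1. ] g 0.12 q [-1.29  0.34  0.23  1.72 -0.09  1.09 -0.75]
tool shift cm to board target [ 11.96   0.23 -57.83]
```

Call:
carry_out([
  [1.0,[0.85,0,-4.05],0],
  [1.0,[0.85,0,-4.05],0],
  [1.0,[0.85,0,-4.05],0],
  [1.0,[0.85,0,-4.05],0],
  [1.0,[0.85,0,-4.05],0],
])

```text
t: 1.73
ee_pos: [0.4145, 0.3262, 0.2553]
eef_rot: [0.703, -0.697, -0.102, 0.103]
force: [0.9, 0.5, 0.2]
gripper_width: 0.114
```

Call:
carry_out([
  [1.0,[0.85,0,-4.05],0],
  [1.0,[0.85,0,-4.05],0],
  [1.0,[0.85,0,-4.05],0],
  [1.0,[0.85,0,-4.05],-0.02],
  [1.0,[0.85,0,-4.05],0],
])

```text
t: 2.15
ee_pos: [0.5132, 0.1427, 0.2555]
eef_rot: [0.703, -0.694, -0.111, 0.109]
force: [1.0, -0.2, 0.6]
gripper_width: 0.116
```

```bash
python3 where.py -0.073 0.014 0.25; python3 - <<'E'
from h import *
cv2.imwrite('pics/w1.png',bot.read_camera('wrist')[:,:,::-1]);
E
```

```text
t 2.15 w [0.513 0.143 0.255] board [0.0951 0.0515 0.2555] toolz-boardx 0.033 down [-0.     0.012 -1.   ] F(board) [-0.4 -0.9  0.6] g 0.12 q [-0.75  0.22  0.44  1.89 -0.12  1.05  0.05]
tool shift cm to board target [  3.19   0.37 -16.93]
```

View pics/w1.png

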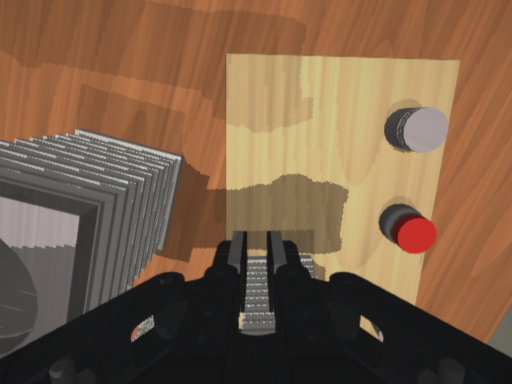

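Call:
carry_out([
  [1.0,[0.8,0,-4.1],0],
  [1.0,[0.8,0,-4.1],0],
  [1.0,[0.8,0,-4.1],0],
  [1.0,[0.6,0,-3.4],0],
  [1.0,[0,0,0],0],
])

```text
t: 2.62
ee_pos: [0.5903, -0.0052, 0.2562]
eef_rot: [0.702, -0.697, -0.108, 0.102]
force: [-0.2, -0.8, 0.1]
gripper_width: 0.119
```

```bash
python3 where.py -0.073 0.014 0.25; python3 - <<'E'
from h import *
T=bot.camera_params('top')
print('big', unproj(T,[(203,265),(275,261),(278,333),(205,338)],.24).round(3))
b=np.load('board.npy');B=R.from_euler('z',b[2]).as_matrix()
print('in board',((unproj(T,[(203,265),(275,261),(278,333),(205,338)],.24)-[b[0],b[1],0])@B).round(3))
for n in ['scene','top','wrist']: cv2.imwrite(f'pics/{n}2.png',bot.read_camera(n)[:,:,::-1])
a=cv2.imread('pics/scene2.png')[100:340,110:350];c=cv2.imread('pics/top2.png')[90:280,150:345]
cv2.imwrite('pics/m2.png',np.hstack([cv2.resize(a,(400,400)),cv2.resize(c,(400,400))]))
E
```

```text
t 2.62 w [ 0.59  -0.005  0.256] board [-0.0682  0.0182  0.2562] toolz-boardx 0.018 down [ 0.007  0.007 -1.   ] F(board) [-0.7  0.4  0.1] g 0.12 q [-0.5   0.34  0.51  1.77 -0.19  1.08  0.38]
tool shift cm to board target [ 0.4   0.62 -0.49]
big [[ 0.417  0.124  0.24 ]
 [ 0.42  -0.012  0.24 ]
 [ 0.291 -0.012  0.24 ]
 [ 0.286  0.121  0.24 ]]
in board [[ 0.103  0.149  0.24 ]
 [-0.028  0.183  0.24 ]
 [ 0.008  0.308  0.24 ]
 [ 0.137  0.276  0.24 ]]
```

View pics/m2.png

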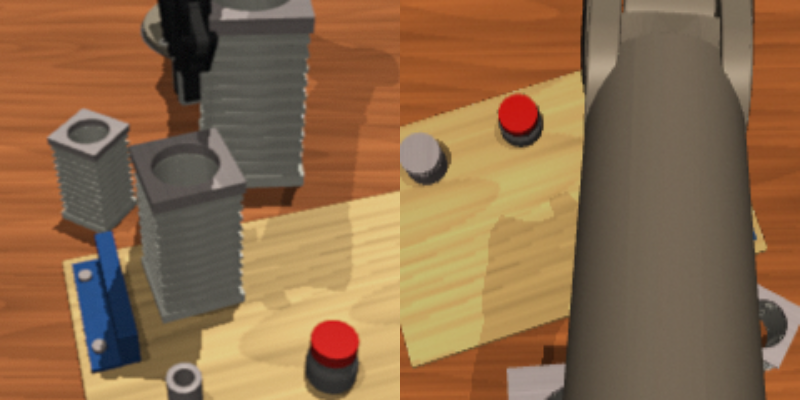

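View pics/wrist2.png

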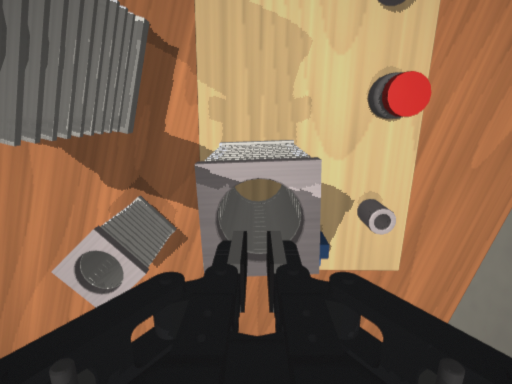

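```bash
python3 - <<'E'
from h import *
W=bot.camera_params('wrist');S=bot.camera_params('scene');o=bot.get_obs()
v=[.59545,-.00897,1.900];c,s=np.cos(v[2]),np.sin(v[2])
mx=np.array([[46,46],[46,-46],[-46,-46],[-46,46],[33,0],[-33,0],[0,33],[0,-33]])/1e3
P=np.c_[mx@np.array([[c,s],[-s,c]])+v[:2],np.full(8,.182)]
uv=proj(W,P).round(); print(uv.tolist())
print('tcp scene',proj(S,[o['ee_pos']]),proj(W,[o['ee_pos']]))
b=np.load('board.npy');B=R.from_euler('z',b[2]).as_matrix()
print('wrist-based corners (board)',((unproj(W,[(197,162),(321,158)],.182)-[b[0],b[1],0])@B).round(4))
print('est corners board',((P[:2]-[b[0],b[1],0])@B).round(4))
E
```

```text
[[194.0, 165.0], [321.0, 162.0], [317.0, 276.0], [203.0, 279.0], [258.0, 181.0], [260.0, 263.0], [216.0, 225.0], [302.0, 223.0]]
tcp scene [[227.78324153 156.52877241]] [[254.62054548 248.74032733]]
wrist-based corners (board) [[-0.0272  0.0603  0.182 ]
 [-0.022  -0.029   0.182 ]]
est corners board [[-0.0296  0.0625  0.182 ]
 [-0.0251 -0.0294  0.182 ]]
```

Call:
carry_out([
  [0.8,[0.4,3.0,0],0.01],
  [0.8,[0,3.5,0.3],0],
  [0.8,[0,2.2,0.4],0],
  [0.8,[0,0,0.5],0],
])

```text
t: 3.1
ee_pos: [0.6013, 0.0235, 0.1826]
eef_rot: [0.704, -0.694, -0.12, 0.093]
force: [-2.0, -2.7, 4.4]
gripper_width: 0.089
```

```bash
python3 where.py -0.052 0.014 0.163
```

```text
t 3.1 w [0.601 0.024 0.183] board [-0.0437 -0.0003  0.1826] toolz-boardx 0.023 down [ 0.036  0.02  -0.999] F(board) [-2.   2.7  4.4] g 0.09 q [-0.5   0.42  0.47  1.84 -0.26  0.91  0.4 ]
tool shift cm to board target [-1.53  1.89 -0.82]
```

Call:
carry_out([
  [0.8,[0,0,0],0],
])

```text
t: 3.18
ee_pos: [0.602, 0.0268, 0.1842]
eef_rot: [0.704, -0.693, -0.123, 0.093]
force: [-0.7, 0.5, -0.5]
gripper_width: 0.096
```

```bash
python3 where.py -0.065 0.014 0.20; python3 - <<'E'
from h import *
for n in ['scene','wrist']: cv2.imwrite(f'pics/{n}3.png',bot.read_camera(n)[:,:,::-1])
a=cv2.imread('pics/scene3.png')[20:340,80:400];c=cv2.imread('pics/wrist3.png')
cv2.imwrite('pics/m3.png',np.hstack([cv2.resize(a,(384,384)),c[:,100:500]]))
E
```

```text
t 3.18 w [0.602 0.027 0.184] board [-0.0407 -0.0019  0.1842] toolz-boardx 0.027 down [ 0.039  0.023 -0.999] F(board) [ 0.7  0.6 -0.5] g 0.1 q [-0.5   0.41  0.47  1.84 -0.26  0.91  0.4 ]
tool shift cm to board target [-1.58 -1.68 -2.37]
```

View pics/m3.png

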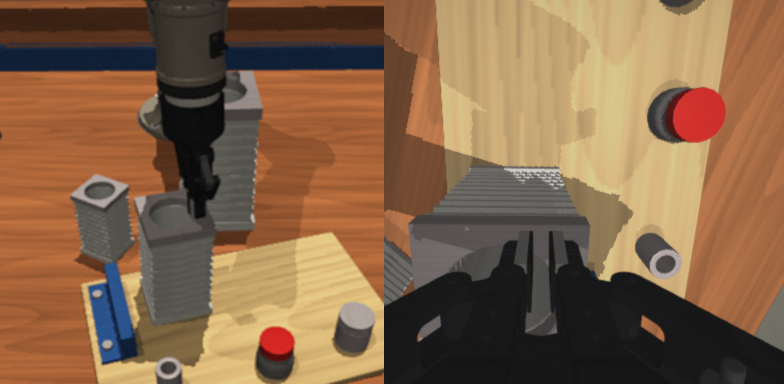

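Call:
carry_out([
  [0.8,[-0.5,-1.5,-0.8],0],
  [0.8,[-0.8,-0.2,-1.0],0],
  [0.8,[-0.3,0,-0.6],0],
  [0.8,[0,0,0],0],
])

```text
t: 3.62
ee_pos: [0.5893, 0.0024, 0.1975]
eef_rot: [0.705, -0.692, -0.123, 0.098]
force: [-0.5, -0.2, -0.3]
gripper_width: 0.096
```

```bash
python3 where.py -0.065 0.014 0.164
```

```text
t 3.62 w [0.589 0.002 0.198] board [-0.0607  0.017   0.1975] toolz-boardx 0.035 down [ 0.032  0.024 -0.999] F(board) [-0.   0.5 -0.3] g 0.1 q [-0.47  0.38  0.48  1.85 -0.25  0.93  0.43]
tool shift cm to board target [ 0.16  3.35 -0.49]
```

Call:
carry_out([
  [0.8,[0.1,1.0,-0.3],0],
  [0.8,[0,1.0,-0.2],0],
  [0.8,[0,1.0,0],0],
  [0.8,[0,0.3,0],0],
  [0.8,[0,0,0],0],
])

```text
t: 4.03
ee_pos: [0.5909, -0.0008, 0.1575]
eef_rot: [0.705, -0.691, -0.121, 0.1]
force: [0.5, -1.1, 0.4]
gripper_width: 0.096
```

```bash
python3 where.py -0.055 0.014 0.164;  python3 - <<'E'
from h import *
for n in ['scene','wrist']: cv2.imwrite(f'pics/{n}4.png',bot.read_camera(n)[:,:,::-1])
a=cv2.imread('pics/scene4.png')[140:340,120:320];c=cv2.imread('pics/wrist4.png')
cv2.imwrite('pics/m4.png',np.hstack([cv2.resize(a,(384,384)),c[:,100:500]]))
E
```

```text
t 4.03 w [ 0.591 -0.001  0.158] board [-0.0642  0.0163  0.1575] toolz-boardx 0.035 down [ 0.027  0.024 -0.999] F(board) [-1.2 -0.2  0.4] g 0.1 q [-0.45  0.44  0.46  1.88 -0.28  0.86  0.47]
tool shift cm to board target [ 0.29 -0.63  0.92]
```

View pics/m4.png

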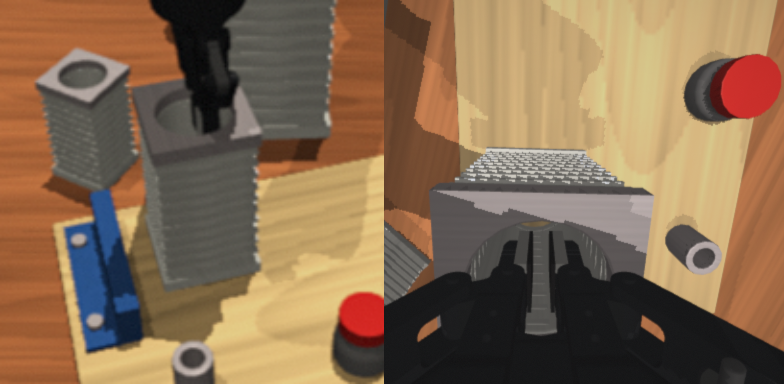

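Call:
carry_out([
  [0.8,[0.1,-0.5,0.5],0],
  [0.8,[0,0,0.5],0],
  [0.8,[0,0,0.5],0],
  [0.8,[0,0,0.6],0],
])

```text
t: 4.47
ee_pos: [0.5861, 0.0188, 0.1652]
eef_rot: [0.705, -0.692, -0.121, 0.098]
force: [0.7, -3.2, -1.4]
gripper_width: 0.097
```

```bash
python3 where.py;  cat > look.py <<'E'
import sys
from h import *
k=sys.argv[1]
a=bot.read_camera('scene')[:,:,::-1];c=bot.read_camera('wrist')[:,:,::-1]
cv2.imwrite(f'pics/m{k}.png',np.hstack([cv2.resize(a[140:380,120:360],(384,384)),c[:,100:500]]))
E
python3 look.py 5
```

```text
t 4.47 w [0.586 0.019 0.165] board [-0.0441  0.0156  0.1652] toolz-boardx 0.033 down [ 0.03   0.022 -0.999] F(board) [-3.3  0.2 -1.4] g 0.1 q [-0.49  0.42  0.46  1.88 -0.27  0.87  0.42]
```

View pics/m5.png

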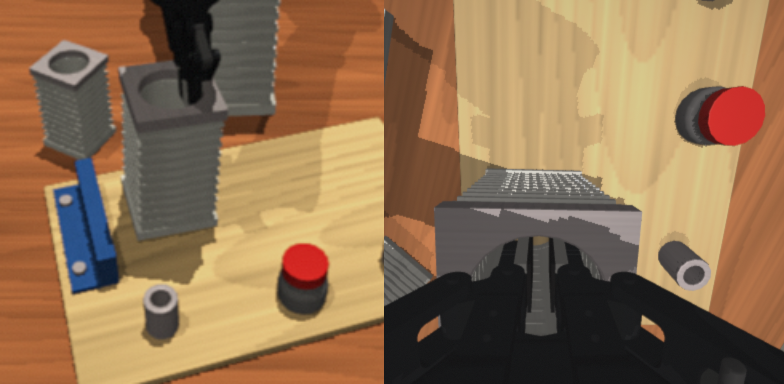

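Call:
carry_out([
  [0.8,[0,0,0.6],0],
  [0.8,[0,0,0.6],0],
  [0.8,[0,0,0.6],0],
  [0.8,[0,0,0.0],0],
])

```text
t: 4.9
ee_pos: [0.5797, 0.0388, 0.1657]
eef_rot: [0.705, -0.692, -0.122, 0.099]
force: [-0.6, -0.5, 0.0]
gripper_width: 0.091
```

```bash
python3 where.py; python3 look.py 6
```

```text
t 4.9 w [0.58  0.039 0.166] board [-0.023   0.0162  0.1657] toolz-boardx 0.035 down [ 0.03   0.023 -0.999] F(board) [-0.4  0.7  0. ] g 0.09 q [-0.52  0.41  0.46  1.9  -0.26  0.86  0.39]
```

View pics/m6.png

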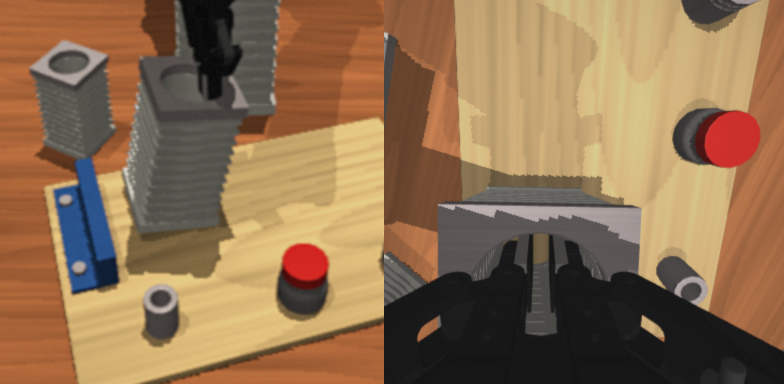

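Call:
carry_out([
  [0.8,[0,0.5,0.6],0],
  [0.8,[0,0.6,0.6],0],
  [0.8,[0,0.6,0.6],0],
  [0.8,[0,0.5,0.6],0],
  [0.8,[0,0.3,0.4],0],
])

```text
t: 5.42
ee_pos: [0.5739, 0.0668, 0.1414]
eef_rot: [0.705, -0.692, -0.123, 0.096]
force: [-4.4, 1.3, 28.4]
gripper_width: 0.097
```

```bash
python3 where.py; python3 look.py 7
```

```text
t 5.42 w [0.574 0.067 0.141] board [0.0055 0.014  0.1414] toolz-boardx 0.032 down [ 0.035  0.025 -0.999] F(board) [ 2.5  3.8 28.4] g 0.1 q [-0.56  0.43  0.44  1.93 -0.28  0.8   0.35]
```

View pics/m7.png

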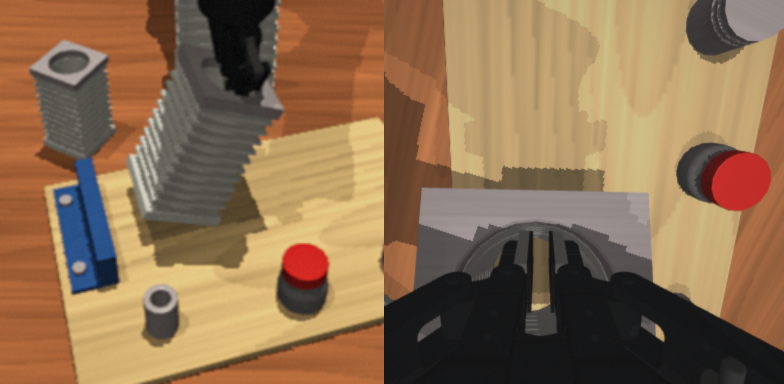

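Call:
carry_out([
  [0.8,[0,-1.2,0.2],0],
  [0.8,[0,0,0],0],
])

```text
t: 5.68
ee_pos: [0.5723, 0.0707, 0.1534]
eef_rot: [0.705, -0.691, -0.124, 0.098]
force: [0.9, 0.3, 1.5]
gripper_width: 0.092
```

```bash
python3 where.py; python3 look.py 8
```

```text
t 5.68 w [0.572 0.071 0.153] board [0.0097 0.0145 0.1534] toolz-boardx 0.035 down [ 0.034  0.025 -0.999] F(board) [ 0.1 -0.9  1.5] g 0.09 q [-0.57  0.41  0.45  1.92 -0.27  0.83  0.33]
```

View pics/m8.png

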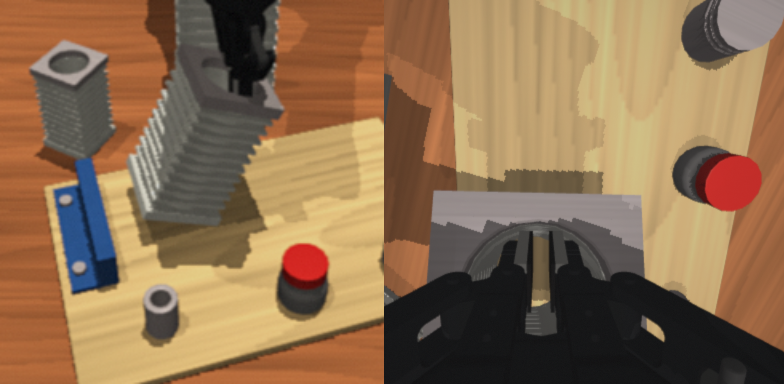

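```bash
cat > pose.py <<'E'
from h import *
b=np.load('board.npy');BR=R.from_euler('z',b[2]).as_matrix()
S=bot.camera_params('scene')
def pts(v,l): # v: foot x,y board, yaw, tilt ; l: (u,vv,z) mm
    l=np.asarray(l,float)/1e3-[.046,0,0]
    Q=R.from_euler('z',v[2])*R.from_euler('y',v[3])
    return (Q.apply(l)+[v[0],v[1],.012])@BR.T+[b[0],b[1],0]
C={'fl':(46,46,170),'fr':(46,-46,170),'bl':(-46,46,170),'br':(-46,-46,170),'bfr':(46,-46,0),'bbr':(-46,-46,0)}
def fit(sc,wr,W,v0):
    def f(v):
        r=[]
        if sc: r.append(proj(S,pts(v,[C[k] for k in sc]))-np.array(list(sc.values())))
        if wr: r.append(proj(W,pts(v,[C[k] for k in wr]))-np.array(list(wr.values())))
        return np.concatenate(r).ravel()
    s=least_squares(f,v0,loss='soft_l1'); print('foot x,y,yaw,tiltdeg',s.x[:3].round(4),np.degrees(s.x[3]).round(1),'res',f(s.x).round(1)); return s.x
E
python3 - <<'E'
from pose import *
W=bot.camera_params('wrist')
s=lambda x,y:(x/1.6+120-.3,y/1.6+140-.3)
fit({'fr':s(282,105),'br':s(185,102),'bl':s(190,42),'bfr':s(216,220),'bbr':s(145,215)},{'fl':(149,191),'fr':(357,195)},W,[-.026,.014,.03,.4])
E
```

```text
foot x,y,yaw,tiltdeg [-0.0275  0.0173  0.0004] 24.5 res [ 1.9  2.  13.  -5.1 -5.3 -0.8  1.1  2.7 -1.2  1.5 -0.5 -0.4  0.1  0.7]
```

Call:
carry_out([
  [0.8,[0,0.1,0.4],0],
  [0.8,[0,0.1,0.4],0],
  [0.8,[0,0,0.4],0],
  [0.8,[0,0,0.1],0],
  [0.8,[0,0,0],0],
])

```text
t: 6.2
ee_pos: [0.5654, 0.0853, 0.1483]
eef_rot: [0.705, -0.691, -0.122, 0.099]
force: [-2.5, 1.5, 5.9]
gripper_width: 0.092
```

```bash
python3 where.py; python3 look.py 9
```

```text
t 6.2 w [0.565 0.085 0.148] board [0.0256 0.0171 0.1483] toolz-boardx 0.035 down [ 0.028  0.025 -0.999] F(board) [2.2 1.9 5.9] g 0.09 q [-0.6   0.41  0.45  1.93 -0.27  0.82  0.31]
```

View pics/m9.png

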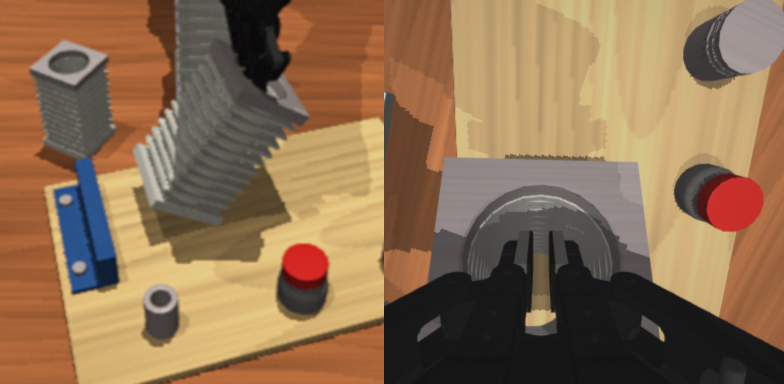

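Call:
carry_out([
  [0.8,[0,-0.2,0.4],0],
  [0.8,[0,0,0.5],0],
  [0.8,[0,0,0.5],0],
  [0.8,[0,0,0.5],0],
  [0.8,[0,0,0],0],
])

```text
t: 6.72
ee_pos: [0.559, 0.1066, 0.1511]
eef_rot: [0.706, -0.69, -0.123, 0.1]
force: [-0.1, 2.6, 0.6]
gripper_width: 0.096
```

```bash
python3 where.py; python3 look.py 10
```

```text
t 6.72 w [0.559 0.107 0.151] board [0.0478 0.0174 0.1511] toolz-boardx 0.036 down [ 0.029  0.027 -0.999] F(board) [ 2.5 -0.6  0.6] g 0.1 q [-0.64  0.4   0.44  1.94 -0.26  0.82  0.26]
```

View pics/m10.png

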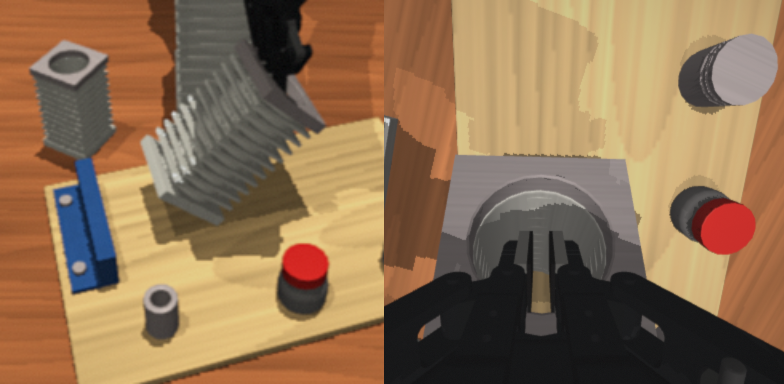

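Call:
carry_out([
  [0.8,[0,0.1,0.5],0],
  [0.8,[0,0.2,0.5],0],
  [0.8,[0,0.2,0.5],0],
  [0.8,[0,0.2,0.4],0],
  [0.8,[0,0,0],0],
])

```text
t: 7.23
ee_pos: [0.5532, 0.1252, 0.1434]
eef_rot: [0.706, -0.691, -0.122, 0.099]
force: [0.4, 1.0, -1.0]
gripper_width: 0.095
```

```bash
python3 where.py; python3 look.py 11
```

```text
t 7.23 w [0.553 0.125 0.143] board [0.0673 0.0179 0.1434] toolz-boardx 0.035 down [ 0.029  0.026 -0.999] F(board) [ 0.8 -0.7 -1. ] g 0.09 q [-0.67  0.41  0.44  1.95 -0.26  0.8   0.23]
```

View pics/m11.png

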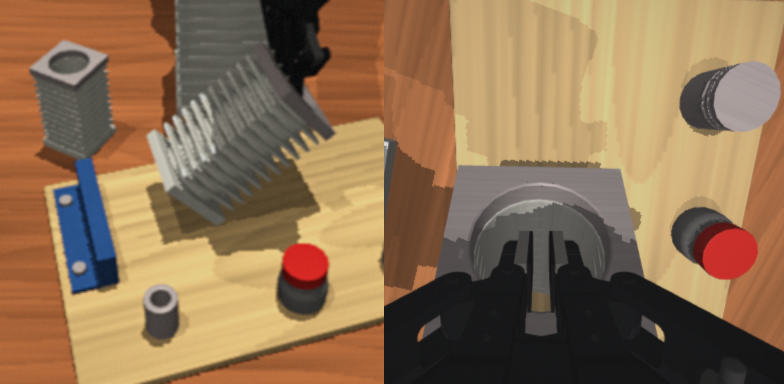

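Call:
carry_out([
  [0.8,[0,0.1,0.5],0],
  [0.8,[0,0.2,0.5],0],
  [0.8,[0,0.2,0.5],0],
  [0.8,[0,0.2,0.5],0],
  [0.8,[0,0,0],0],
])

```text
t: 7.75
ee_pos: [0.5472, 0.1448, 0.1364]
eef_rot: [0.706, -0.691, -0.122, 0.098]
force: [-0.1, 1.9, -0.4]
gripper_width: 0.09
```

```bash
python3 where.py; python3 look.py 12
```

```text
t 7.75 w [0.547 0.145 0.136] board [0.0878 0.0182 0.1364] toolz-boardx 0.033 down [ 0.03   0.025 -0.999] F(board) [ 1.9 -0.4 -0.4] g 0.09 q [-0.7   0.42  0.43  1.96 -0.27  0.78  0.19]
```

View pics/m12.png

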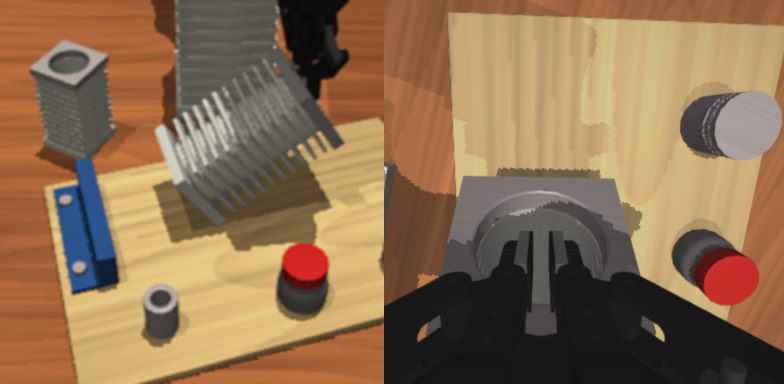

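Call:
carry_out([
  [0.8,[0,0.3,0.4],0],
  [0.8,[0,0.3,0.4],0],
  [0.8,[0,0.3,0.4],0],
  [0.8,[0,0.3,0.4],0],
  [0.8,[0,0,0],0],
])

```text
t: 8.27
ee_pos: [0.5426, 0.1608, 0.124]
eef_rot: [0.706, -0.691, -0.121, 0.097]
force: [0.0, 2.4, -0.2]
gripper_width: 0.092
```

```bash
python3 where.py; python3 look.py 13
```

```text
t 8.27 w [0.543 0.161 0.124] board [0.1045 0.0182 0.124 ] toolz-boardx 0.031 down [ 0.03   0.025 -0.999] F(board) [ 2.3 -0.7 -0.2] g 0.09 q [-0.72  0.44  0.42  1.97 -0.27  0.75  0.17]
```

View pics/m13.png

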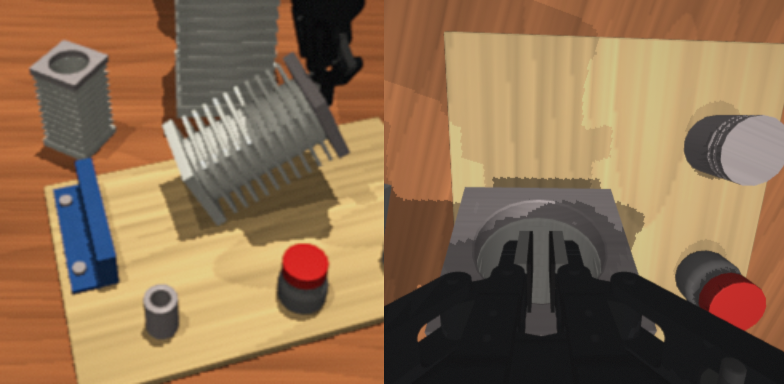

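Call:
carry_out([
  [0.8,[0,0.3,0.35],0],
  [0.8,[0,0.3,0.35],0],
  [0.8,[0,0.35,0.35],0],
  [0.8,[0,0.35,0.35],0],
  [0.8,[0,0,0],0],
])

```text
t: 8.78
ee_pos: [0.5386, 0.1747, 0.1106]
eef_rot: [0.706, -0.691, -0.121, 0.097]
force: [-1.2, 3.3, -0.7]
gripper_width: 0.094
```

```bash
python3 where.py; python3 look.py 14
```

```text
t 8.78 w [0.539 0.175 0.111] board [0.119  0.0182 0.1106] toolz-boardx 0.03 down [ 0.031  0.025 -0.999] F(board) [ 3.5  0.2 -0.7] g 0.09 q [-0.74  0.45  0.41  1.97 -0.29  0.73  0.15]
```

View pics/m14.png

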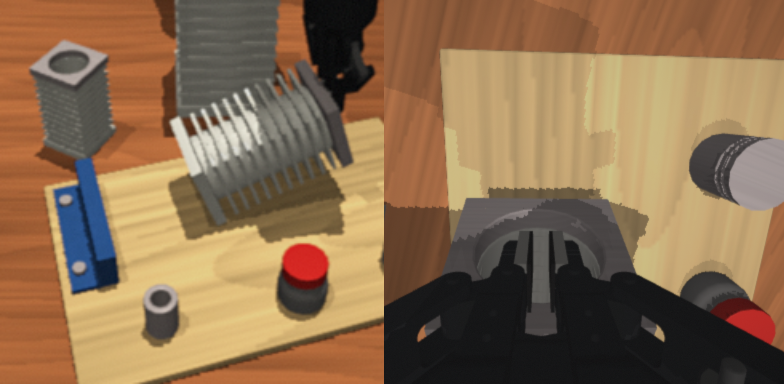

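Call:
carry_out([
  [0.8,[0,0.35,0.3],0],
  [0.8,[0,0.35,0.3],0],
  [0.8,[0,0.35,0.3],0],
  [0.8,[0,0.35,0.3],0],
  [0.8,[0,0,0],0],
])

```text
t: 9.3
ee_pos: [0.5356, 0.1873, 0.0964]
eef_rot: [0.706, -0.691, -0.121, 0.096]
force: [-1.2, 3.0, -2.1]
gripper_width: 0.093
```

```bash
python3 where.py; python3 look.py 15
```

```text
t 9.3 w [0.536 0.187 0.096] board [0.1319 0.0177 0.0964] toolz-boardx 0.029 down [ 0.031  0.026 -0.999] F(board) [ 3.3  0.3 -2.1] g 0.09 q [-0.75  0.48  0.4   1.98 -0.3   0.7   0.14]
```

View pics/m15.png

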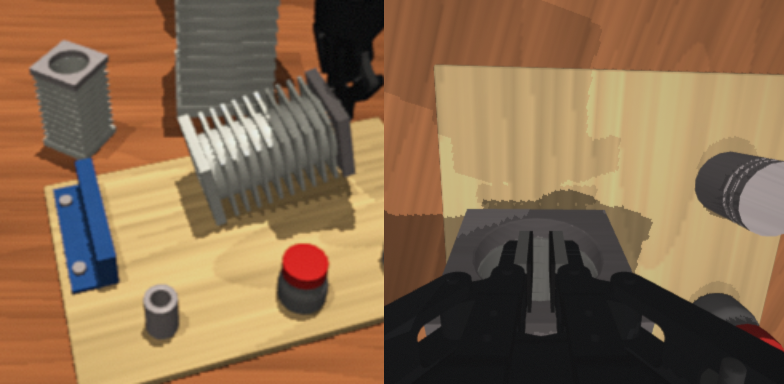

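Call:
carry_out([
  [0.8,[0,0.3,0.25],0],
  [0.8,[0,0.3,0.25],0],
  [0.8,[0,0.3,0.25],0],
  [0.8,[0,0.3,0.25],0],
  [0.8,[0,0,0],0],
])

```text
t: 9.82
ee_pos: [0.5337, 0.1969, 0.0842]
eef_rot: [0.706, -0.691, -0.121, 0.095]
force: [-1.0, 3.1, -2.7]
gripper_width: 0.091
```

```bash
python3 where.py; python3 look.py 16
```

```text
t 9.82 w [0.534 0.197 0.084] board [0.1416 0.0168 0.0842] toolz-boardx 0.027 down [ 0.033  0.026 -0.999] F(board) [ 3.3  0.1 -2.7] g 0.09 q [-0.76  0.5   0.39  1.99 -0.31  0.67  0.13]
```

View pics/m16.png

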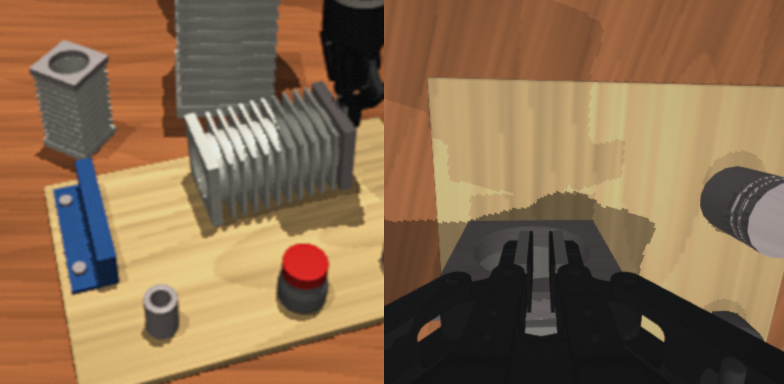

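Call:
carry_out([
  [0.8,[0,0.2,0.25],0],
  [0.8,[0,0.2,0.25],0],
  [0.8,[0,0.2,0.25],0],
  [0.8,[0,0.2,0.25],0],
  [0.8,[0,0,0.2],0],
])

```text
t: 10.33
ee_pos: [0.5336, 0.2047, 0.0775]
eef_rot: [0.705, -0.693, -0.121, 0.092]
force: [-0.1, 0.6, 0.5]
gripper_width: 0.095
```

```bash
python3 where.py; python3 look.py 17
```

```text
t 10.33 w [0.534 0.205 0.077] board [0.1491 0.0148 0.0775] toolz-boardx 0.022 down [ 0.038  0.023 -0.999] F(board) [ 0.6 -0.1  0.5] g 0.09 q [-0.77  0.51  0.39  1.99 -0.31  0.66  0.11]
```

View pics/m17.png

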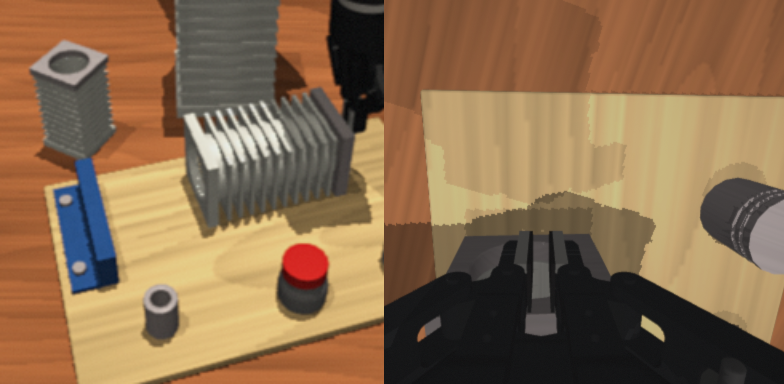

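Call:
carry_out([
  [0.8,[0,0,0.3],0],
  [0.8,[0,0,0.4],0],
  [0.8,[0,0,0.5],0],
  [0.8,[0,0,1.0],0],
  [0.8,[0,-0.5,1.0],0],
])

```text
t: 10.85
ee_pos: [0.5236, 0.2351, 0.0829]
eef_rot: [0.705, -0.694, -0.119, 0.09]
force: [-0.8, 0.1, -0.6]
gripper_width: 0.097
```

Call:
carry_out([
  [4.5,[0,-0.5,1.5],0],
  [4.5,[0,0,1.5],0],
  [4.5,[0,0,0.5],0],
  [4.5,[0,0,0],0],
])

```text
t: 11.18
ee_pos: [0.5111, 0.2764, 0.0905]
eef_rot: [0.705, -0.692, -0.122, 0.092]
force: [0.8, 0.6, -0.1]
gripper_width: 0.529
```

```bash
python3 where.py; python3 look.py 18
```

```text
t 11.18 w [0.511 0.276 0.09 ] board [0.2242 0.0166 0.0905] toolz-boardx 0.024 down [ 0.039  0.025 -0.999] F(board) [ 0.4 -1.  -0.1] g 0.53 q [-0.91  0.5   0.4   1.96 -0.3   0.69 -0.03]
```

View pics/m18.png

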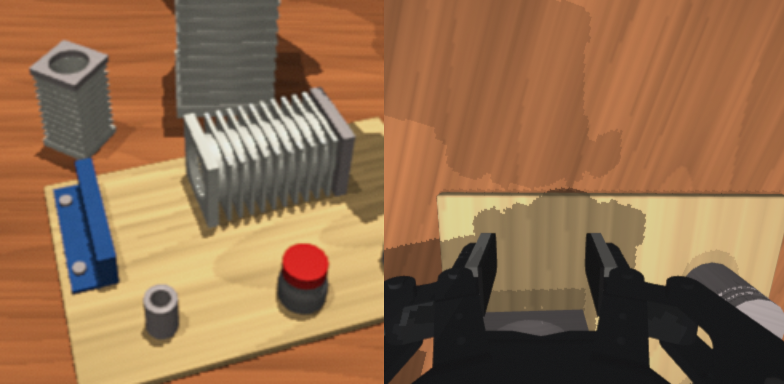

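```bash
cat > lie.py <<'E'
from pose import *
C['bbl']=(-46,46,0)
s=lambda x,y:(x/1.6+120-.3,y/1.6+140-.3)
def run(d):
    v=fit({k:s(*p) for k,p in d.items()},{},None,[-.03,.014,.03,1.57])
    P=pts(v,[(0,0,0),(0,0,170)]);print('base,mouth board',((P-[b[0],b[1],0])@BR).round(4).tolist())
E
python3 - <<'E'
from lie import *
run({'br':(353,133),'bl':(318,90),'fr':(350,192),'bbl':(186,117),'bbr':(217,157),'bfr':(211,227)})
E
python3 - <<'E'
from h import *
a=bot.read_camera('scene')[150:330,140:360,::-1]
cv2.imwrite('pics/z18.png',cv2.resize(a,None,fx=3.5,fy=3.3,interpolation=cv2.INTER_CUBIC)[:600,:800])
E
```

```text
foot x,y,yaw,tiltdeg [-0.0396  0.0154  0.0958] 93.5 res [ 2.4  0.6 -0.1 -2.2 -4.2  0.   0.  -1.8 -0.3  6.4  0.4 -0. ]
base,mouth board [[-0.0368, 0.0156, 0.0579], [0.1321, 0.0319, 0.0476]]
```

View pics/z18.png

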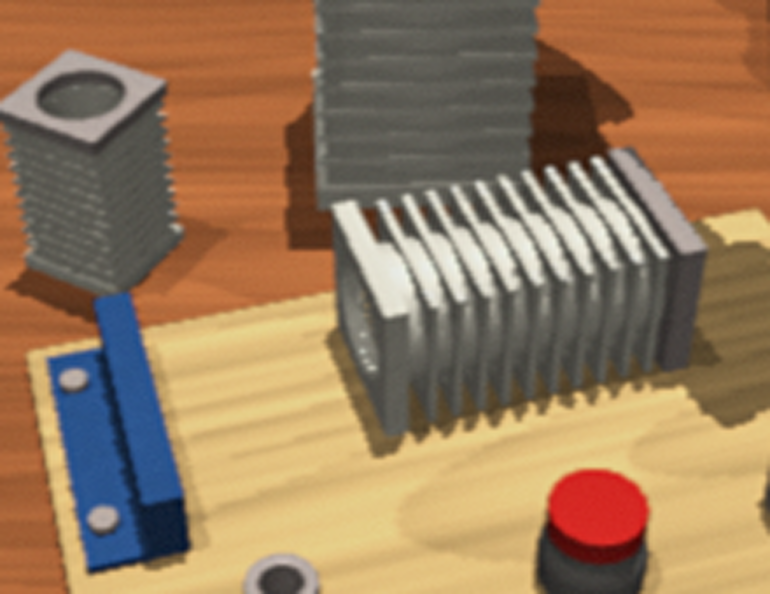

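```bash
cat > lie.py <<'E'
from pose import *
C['bbl']=(-46,46,0)
def run(d,sx=3.5,sy=3.3,ox=140,oy=150):
    A=np.array([(x/sx+ox-.4,y/sy+oy-.4) for x,y in d.values()]);K=[C[k] for k in d]
    f=lambda v:(proj(S,pts([*v,np.pi/2],K))-A).ravel()
    r=least_squares(f,[-.03,.014,.03],loss='soft_l1'); v=[*r.x,np.pi/2]; print(r.x.round(4),f(r.x).round(1))
    P=pts(v,[(0,0,0),(0,0,170)]);print('base,mouth board',((P-[b[0],b[1],0])@BR).round(4).tolist())
E
python3 - <<'E'
from lie import *
run({'br':(705,248),'bl':(630,150),'fr':(690,368),'bbl':(334,203),'bbr':(387,318),'bfr':(388,432)})
# check stop-bar reprojection: face top corners
for p in [(-150,75,57),(-150,-75,57),(-150,-75,12)]:
    w=np.array(p)/1e3@BR.T+[b[0],b[1],0]; u=proj(S,[w])[0]; print(p,((u-[140,150]+.4)*[3.5,3.3]).round())
E
```

```text
[-0.04    0.0153  0.0238] [ 1.2 -0.1  1.  -1.5 -0.4 -0.2 -0.4  0.2 -0.3 -0.4 -0.4  1.6]
base,mouth board [[-0.04, 0.0153, 0.058], [0.13, 0.0194, 0.058]]
(-150, 75, 57) [129. 288.]
(-150, -75, 57) [181. 493.]
(-150, -75, 12) [189. 549.]
```

Call:
carry_out([
  [6.2,[0,0.8,-1.5],0.025],
  [6.2,[0,1.0,-1.5],0],
  [6.2,[0,1.0,-1.2],0],
  [6.2,[0,0.5,-0.8],0],
  [6.2,[0,0,0],0],
])

```text
t: 11.75
ee_pos: [0.5291, 0.2208, 0.056]
eef_rot: [0.706, -0.695, -0.111, 0.08]
force: [-0.7, -0.1, -0.5]
gripper_width: 0.726
```

```bash
python3 where.py 0.15 0.018 0.055; python3 look.py 19
```

```text
t 11.75 w [0.529 0.221 0.056] board [0.1658 0.0147 0.056 ] toolz-boardx -0.009 down [ 0.041  0.022 -0.999] F(board) [ 0.1  0.7 -0.5] g 0.73 q [-0.79  0.55  0.38  1.99 -0.34  0.62  0.07]
tool shift cm to board target [-0.32  0.07 -1.59]
```

View pics/m19.png

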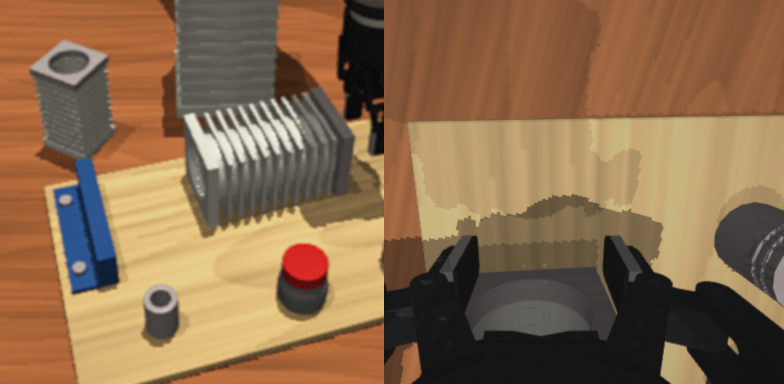

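Call:
carry_out([
  [6.2,[-0.2,0,-0.7],0],
  [6.2,[-0.1,0,-0.7],0],
  [6.2,[0,0,-0.7],0],
  [6.2,[0,0,-0.7],0],
  [6.2,[0,0,-0.7],0],
])

```text
t: 12.27
ee_pos: [0.5357, 0.1917, 0.058]
eef_rot: [0.708, -0.692, -0.115, 0.082]
force: [-1.4, 3.7, 0.2]
gripper_width: 0.725
```

```bash
python3 where.py 0.033 0.018 0.056; python3 look.py 20
```

```text
t 12.27 w [0.536 0.192 0.058] board [0.1361 0.0163 0.058 ] toolz-boardx -0.0 down [ 0.043  0.029 -0.999] F(board) [3.9 0.4 0.2] g 0.72 q [-0.73  0.53  0.37  2.   -0.34  0.61  0.14]
tool shift cm to board target [ -0.17   0.03 -10.31]
```

View pics/m20.png

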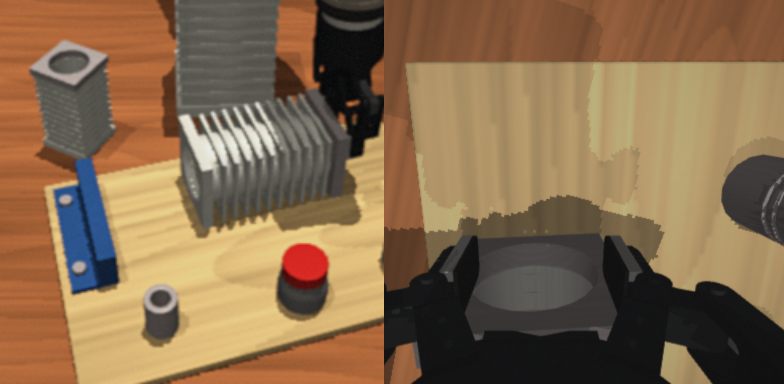

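Call:
carry_out([
  [6.2,[0,0,-0.8],0],
  [6.2,[0,0,-0.8],0],
  [6.2,[0,0,-0.8],0],
  [6.2,[0,0,-0.8],0],
  [6.2,[0,0,-0.8],0],
])

```text
t: 12.78
ee_pos: [0.5467, 0.1582, 0.0581]
eef_rot: [0.71, -0.689, -0.117, 0.084]
force: [-1.6, 4.3, 1.5]
gripper_width: 0.727
```

```bash
python3 where.py 0.033 0.018 0.056
```

```text
t 12.78 w [0.547 0.158 0.058] board [0.1008 0.0149 0.0581] toolz-boardx 0.006 down [ 0.042  0.035 -0.998] F(board) [4.6 0.4 1.5] g 0.73 q [-0.66  0.53  0.35  2.   -0.35  0.61  0.22]
tool shift cm to board target [-0.35  0.04 -6.78]
```

Call:
carry_out([
  [6.2,[0,0,-0.8],0],
  [6.2,[0,0,-0.8],0],
  [6.2,[0,0,-0.8],0],
  [6.2,[0,0,-0.6],0],
])

```text
t: 13.12
ee_pos: [0.5552, 0.133, 0.0581]
eef_rot: [0.712, -0.687, -0.119, 0.085]
force: [-1.1, 4.9, 2.7]
gripper_width: 0.728
```

```bash
python3 where.py 0.033 0.018 0.056; python3 look.py 21
```

```text
t 13.12 w [0.555 0.133 0.058] board [0.0742 0.0137 0.0581] toolz-boardx 0.011 down [ 0.041  0.042 -0.998] F(board) [ 5.1 -0.3  2.7] g 0.73 q [-0.6   0.53  0.34  2.   -0.35  0.61  0.28]
tool shift cm to board target [-0.47  0.07 -4.12]
```

View pics/m21.png

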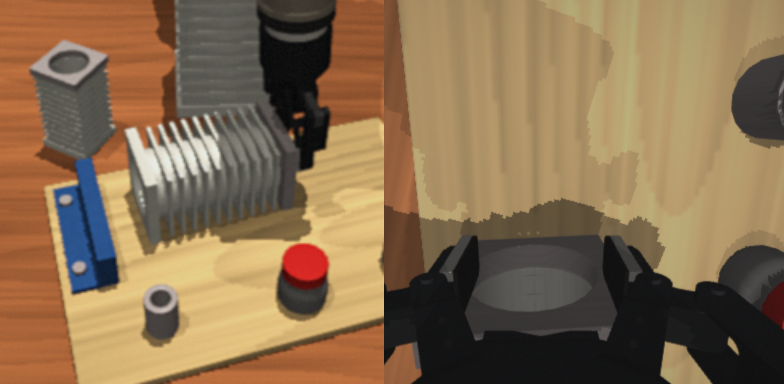

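Call:
carry_out([
  [6.2,[0,0,-0.8],0.01],
  [6.2,[0,0,-0.8],0],
  [6.2,[0,0,-0.7],0],
  [6.2,[0,0,-0.6],0.005],
  [6.2,[0,0,-0.5],0],
])

```text
t: 13.63
ee_pos: [0.5651, 0.1062, 0.0582]
eef_rot: [0.715, -0.685, -0.115, 0.082]
force: [-2.7, 5.7, 3.3]
gripper_width: 0.729
```

```bash
python3 where.py 0.033 0.018 0.056; python3 look.py 22
```

```text
t 13.63 w [0.565 0.106 0.058] board [0.0458 0.0117 0.0582] toolz-boardx 0.001 down [ 0.041  0.049 -0.998] F(board) [6.2 1.1 3.3] g 0.73 q [-0.54  0.54  0.34  1.99 -0.36  0.62  0.33]
tool shift cm to board target [-0.64  0.14 -1.28]
```

View pics/m22.png

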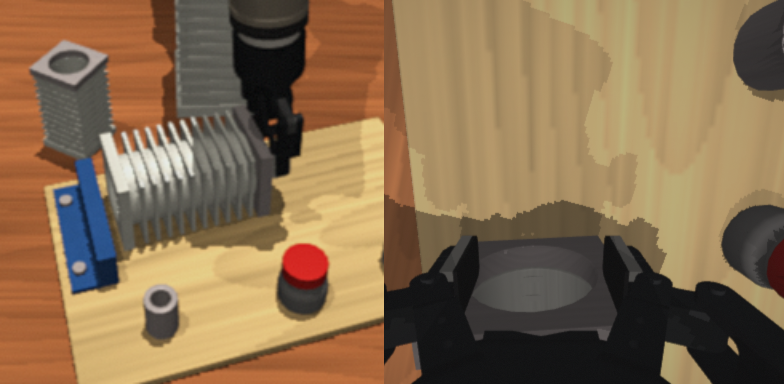

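Call:
carry_out([
  [6.2,[0,0,-0.4],0],
  [6.2,[0,0,-0.4],0],
  [6.2,[0,0,-0.4],0],
])

```text
t: 13.98
ee_pos: [0.568, 0.0981, 0.0581]
eef_rot: [0.716, -0.684, -0.116, 0.083]
force: [-2.1, 6.4, 4.5]
gripper_width: 0.729
```

```bash
python3 where.py
```

```text
t 13.98 w [0.568 0.098 0.058] board [0.0372 0.0111 0.0581] toolz-boardx 0.004 down [ 0.041  0.052 -0.998] F(board) [6.7 0.3 4.5] g 0.73 q [-0.51  0.54  0.33  1.98 -0.37  0.62  0.35]
```

Call:
carry_out([
  [6.2,[0,0,-0.4],0],
  [6.2,[0,0,-0.4],0],
])

```text
t: 14.15
ee_pos: [0.5687, 0.0962, 0.0582]
eef_rot: [0.718, -0.681, -0.117, 0.085]
force: [-8.6, 15.4, 9.1]
gripper_width: 0.723
```

```bash
python3 where.py
```

```text
t 14.15 w [0.569 0.096 0.058] board [0.0352 0.011  0.0582] toolz-boardx 0.008 down [ 0.037  0.058 -0.998] F(board) [17.2  4.   9.1] g 0.72 q [-0.5   0.54  0.33  1.98 -0.37  0.63  0.36]
```

Call:
carry_out([
  [6.2,[0,0,-0.5],0],
  [6.2,[0,0,-0.4],0],
])

```text
t: 14.32
ee_pos: [0.5685, 0.0966, 0.0582]
eef_rot: [0.721, -0.677, -0.117, 0.088]
force: [-3.9, 5.9, 7.2]
gripper_width: 0.727
```

```bash
python3 where.py;python3 - <<'E'
from h import *
a=bot.read_camera('scene')[150:330,140:360,::-1]
cv2.imwrite('pics/z23.png',cv2.resize(a,None,fx=3.5,fy=3.3,interpolation=cv2.INTER_CUBIC)[:600,:800])
E
```

```text
t 14.32 w [0.568 0.097 0.058] board [0.0356 0.0111 0.0582] toolz-boardx 0.014 down [ 0.031  0.068 -0.997] F(board) [6.7 2.2 7.2] g 0.73 q [-0.49  0.54  0.32  1.98 -0.38  0.64  0.38]
```

View pics/z23.png

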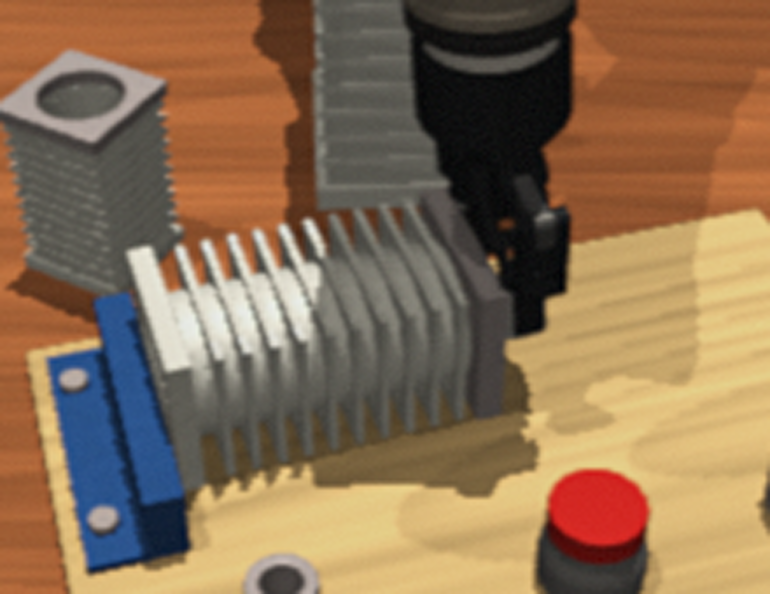

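Call:
carry_out([
  [6.2,[0,0,0.8],0],
  [6.2,[0,0,1.5],0],
  [6.2,[0,0,2.0],0],
  [6.2,[0,-0.5,2.0],0],
  [6.2,[0,-1.5,2.0],0],
])

```text
t: 14.78
ee_pos: [0.5424, 0.1689, 0.08]
eef_rot: [0.719, -0.681, -0.113, 0.087]
force: [-0.1, 0.2, -0.4]
gripper_width: 0.728
```

Call:
carry_out([
  [6.2,[0,-2,0.5],0],
  [6.2,[0,-2.5,0.5],0],
  [6.2,[0,-2.5,0.5],0],
  [6.2,[0,-2.5,0],0],
  [6.2,[0,0,0],0],
])

```text
t: 15.2
ee_pos: [0.5328, 0.1808, 0.1783]
eef_rot: [0.717, -0.683, -0.113, 0.089]
force: [0.2, -0.1, 0.4]
gripper_width: 0.725
```

```bash
python3 where.py;python3 - <<'E'
from h import *
f=bot.read_camera('scene')[:,:,::-1]
a=f[150:330,140:360]
cv2.imwrite('pics/z24.png',cv2.resize(a,None,fx=3.5,fy=3.3,interpolation=cv2.INTER_CUBIC)[:600,:800])
t=bot.read_camera('top')[:,:,::-1]
cv2.imwrite('pics/t24.png',cv2.resize(t[90:280,110:345],None,fx=3,fy=3,interpolation=cv2.INTER_CUBIC))
cv2.imwrite('pics/w24.png',bot.read_camera('wrist')[:,:,::-1])
E
```

```text
t 15.2 w [0.533 0.181 0.178] board [0.1264 0.0221 0.1783] toolz-boardx 0.009 down [ 0.027  0.052 -0.998] F(board) [-0.1 -0.1  0.4] g 0.72 q [-0.76  0.35  0.43  1.94 -0.24  0.86  0.09]
```

View pics/z24.png

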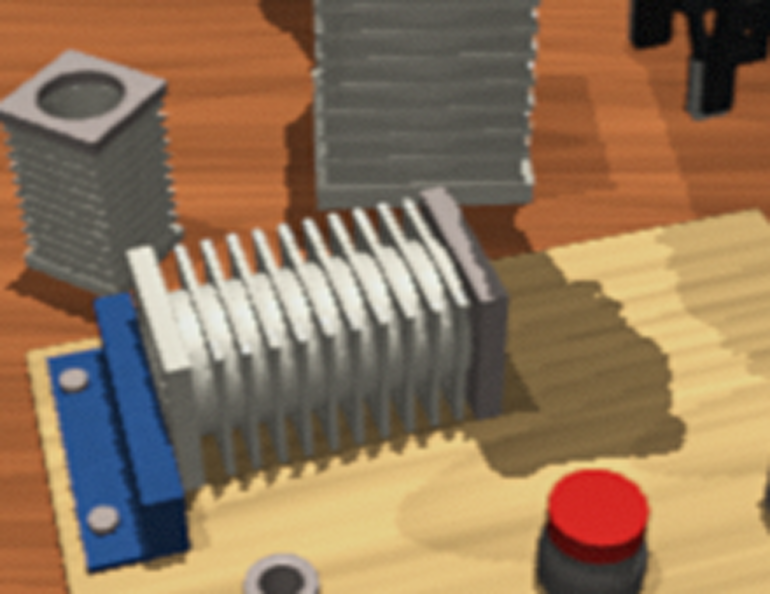

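View pics/t24.png

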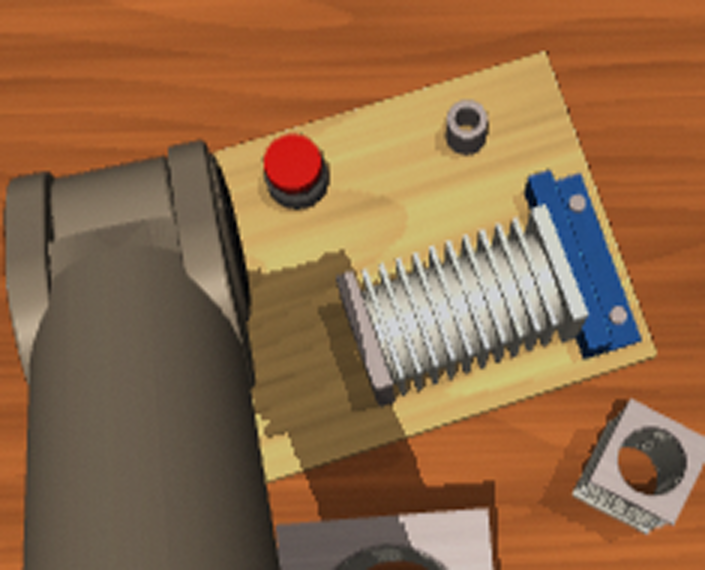

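View pics/w24.png

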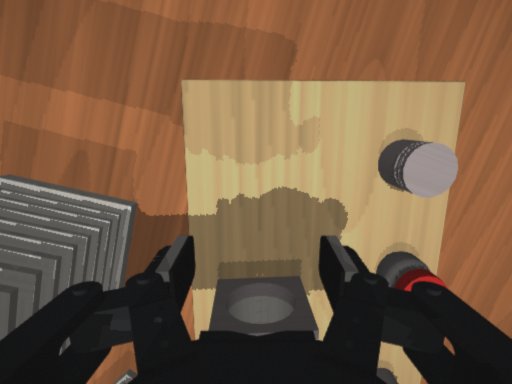

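```bash
python3 - <<'E'
from lie import *
run({'br':(505,296),'bl':(424,190),'fr':(498,412),'bbl':(128,252),'bbr':(167,369)})
# top view: plate/base top corners at z=.104
T=bot.camera_params('top')
A=np.array([(x/3+110-.33,y/3+90-.33) for x,y in [(586,322),(548,204),(378,403),(338,272)]])
print(((unproj(T,[*A[:1]],.104)-[b[0],b[1],0])@BR).round(4))
for n,p in zip(['base+y','base-y','mouth+y','mouth-y'],A): print(n,((unproj(T,[p],.104)-[b[0],b[1],0])@BR)[0].round(4))
q=np.array([(x/3+110-.33,y/3+90-.33) for x,y in [(609,352),(550,171),(527,180),(583,356)]])
for p in q: print('bar top',((unproj(T,[p],.057)-[b[0],b[1],0])@BR)[0].round(4))
E
```

```text
[-0.1498  0.0074  0.0469] [ 0.5 -0.9  4.8 -1.7  0.3  0.4 -1.6 -0.1 -1.   1.1]
base,mouth board [[-0.1498, 0.0074, 0.058], [0.02, 0.0153, 0.058]]
[[-0.1466  0.0617  0.104 ]]
base+y [-0.1466  0.0617  0.104 ]
base-y [-0.1492 -0.0342  0.104 ]
mouth+y [0.02   0.0729 0.104 ]
mouth-y [ 0.0193 -0.0316  0.104 ]
bar top [-0.1644  0.0821  0.057 ]
bar top [-0.1684 -0.0722  0.057 ]
bar top [-0.1483 -0.0706  0.057 ]
bar top [-0.144   0.0789  0.057 ]
```

```bash
cat > sil.py <<'E'
from pose import *
from scipy.optimize import minimize
T=bot.camera_params('top')
box=[(u,v,z) for u in(-46,46) for v in(-46,46) for z in(0,170)]
M={}
for n,p,c in [('scene',S,(225,255)),('top',T,(265,192))]:
    bot.read_camera(n)
    r=bot.cut_out(n,'barrel')
    for d in r: print(n,round(d['conf'],2),np.round(d['extent']))
    d=[d for d in r if abs(d['extent'][0]-c[0])<35 and abs(d['extent'][1]-c[1])<35]
    if d: M[n]=(p,d[0]['pixels'].astype(np.float32))
def cost(v):
    s=0
    for p,m in M.values():
        h=cv2.convexHull(proj(p,pts([v[0],v[1],v[2],np.pi/2],box)).astype(np.float32))
        im=np.zeros((384*4,512*4),np.uint8); cv2.fillConvexPoly(im,np.round((h+.5)*4*16).astype(np.int32),255,shift=4)
        im=cv2.resize(im,(512,384),interpolation=cv2.INTER_AREA)/255.
        s+=np.abs(im-m).sum()
    return s
for x0 in ([-.15,.01,0.],[-.15,.01,.05]):
    r=minimize(cost,x0,method='Nelder-Mead',options=dict(initial_simplex=[x0,[x0[0]+.006,x0[1],x0[2]],[x0[0],x0[1]+.006,x0[2]],[x0[0],x0[1],x0[2]+.03]]))
    print(r.x.round(4),r.fun)
E
python3 sil.py
python3 - <<'E'
from h import *
f=bot.read_camera('scene')[200:310,165:295,::-1]
cv2.imwrite('pics/z25.png',cv2.resize(f,None,fx=6,fy=5.4,interpolation=cv2.INTER_CUBIC))
E
```

```text
scene 0.82 [232. 252. 108.  95.]
scene 0.61 [165. 201.  53.  77.]
scene 0.6 [264. 147.  76. 132.]
top 0.96 [262. 192.  87.  66.]
top 0.88 [325. 244.  49.  44.]
top 0.65 [241. 299.  79.  81.]
[-0.1482  0.0105  0.0293] 1759.7686274509806
[-0.1484  0.0102  0.0281] 1761.6078431372548
```

View pics/z25.png

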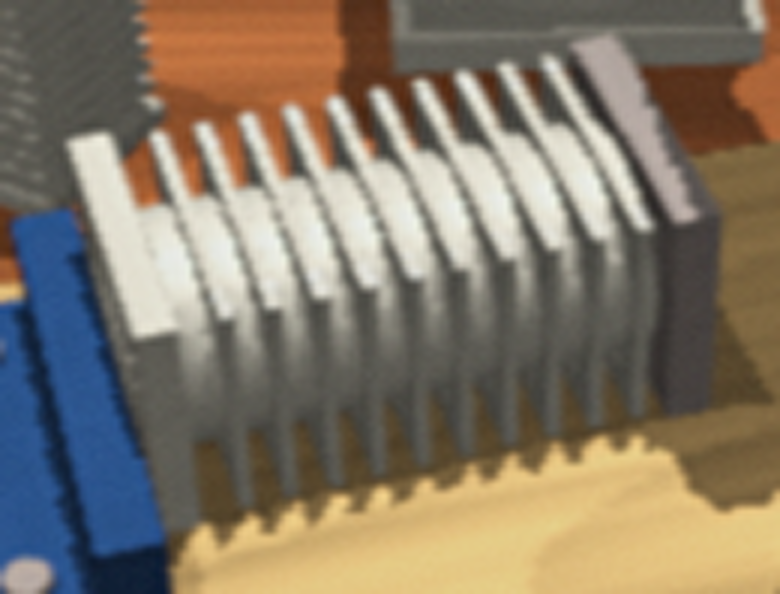

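The push stopped firmly against the bar. The silhouette fit puts the base near x = -0.148 with about 0.03 rad of yaw. There's plenty of time, so I'll push once more with the -y finger leading to square it up fully.

Call:
carry_out([
  [6.2,[0,2.5,0],0.04],
  [6.2,[0,3.0,0],0],
  [6.2,[0,3.0,0],0],
  [6.2,[0,2.0,0],0],
  [6.2,[0,1.0,-0.5],0],
])

```text
t: 16.02
ee_pos: [0.536, 0.1823, 0.0547]
eef_rot: [0.719, -0.684, -0.097, 0.076]
force: [-0.6, -0.5, -0.4]
gripper_width: 0.726
```

```bash
python3 where.py 0.05 0.013 0.058
```

```text
t 16.02 w [0.536 0.182 0.055] board [0.127  0.0186 0.0547] toolz-boardx -0.033 down [ 0.024  0.052 -0.998] F(board) [-0.3  0.7 -0.4] g 0.73 q [-0.68  0.54  0.34  2.   -0.37  0.62  0.16]
tool shift cm to board target [ 0.84 -0.64 -7.65]
```

Call:
carry_out([
  [6.2,[0.2,-0.2,-1.5],0],
  [6.2,[0.2,-0.1,-1.8],0],
  [6.2,[0.2,-0.1,-1.8],0],
  [6.2,[0.1,-0.1,-1.5],0],
  [6.2,[0,0,-0.5],0],
])

```text
t: 16.43
ee_pos: [0.5579, 0.1105, 0.0513]
eef_rot: [0.717, -0.686, -0.094, 0.081]
force: [0.3, -0.3, 0.3]
gripper_width: 0.732
```

```bash
python3 where.py 0.035 0.013 0.058
```

```text
t 16.43 w [0.558 0.11  0.051] board [0.0519 0.0174 0.0513] toolz-boardx -0.031 down [ 0.014  0.047 -0.999] F(board) [-0.3 -0.2  0.3] g 0.73 q [-0.54  0.55  0.34  1.98 -0.37  0.64  0.29]
tool shift cm to board target [ 0.51 -0.73 -1.64]
```

Call:
carry_out([
  [6.2,[0.3,-0.5,-0.3],0],
  [6.2,[0,0,-0.5],0],
  [6.2,[0,0,-0.4],0],
  [6.2,[0,0,-0.4],0],
])

```text
t: 16.77
ee_pos: [0.5656, 0.0966, 0.0567]
eef_rot: [0.718, -0.685, -0.095, 0.081]
force: [2.2, 12.3, 0.4]
gripper_width: 0.721
```

```bash
python3 where.py 0.035 0.013 0.058; python3 look.py 26
```

```text
t 16.77 w [0.566 0.097 0.057] board [0.0364 0.0138 0.0567] toolz-boardx -0.03 down [ 0.014  0.05  -0.999] F(board) [11.2 -5.5  0.4] g 0.72 q [-0.51  0.55  0.34  1.97 -0.37  0.65  0.32]
tool shift cm to board target [ 0.08 -0.14 -0.14]
```

View pics/m26.png

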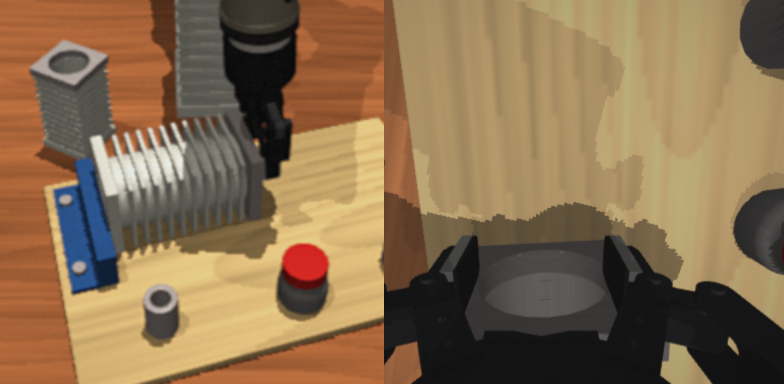

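Call:
carry_out([
  [6.2,[0,0,-0.4],0],
  [6.2,[0,0,0.5],0],
  [6.2,[0,0,1.0],0],
  [6.2,[0,0,2.0],0],
  [6.2,[0,0,2.5],0],
])

```text
t: 17.28
ee_pos: [0.5519, 0.1519, 0.0598]
eef_rot: [0.718, -0.685, -0.095, 0.079]
force: [-0.6, 0.2, 0.1]
gripper_width: 0.727
```

Call:
carry_out([
  [6.2,[0,-1,2.5],0],
  [6.2,[0,-2.5,1],0],
  [6.2,[0,-3,1],0],
  [6.2,[0,-3,1],0],
  [6.2,[0,-2,0],0],
])

```text
t: 17.7
ee_pos: [0.5273, 0.2104, 0.1753]
eef_rot: [0.717, -0.685, -0.093, 0.088]
force: [-0.3, 1.3, 0.8]
gripper_width: 0.726
```

```bash
python3 where.py; python3 sil.py; python3 - <<'E'
from h import *
f=bot.read_camera('scene')[:,:,::-1]
cv2.imwrite('pics/z27.png',cv2.resize(f[150:330,140:360],None,fx=3.5,fy=3.3,interpolation=cv2.INTER_CUBIC))
T=bot.camera_params('top');S=bot.camera_params('scene')
b=np.load('board.npy');B=R.from_euler('z',b[2]).as_matrix()
for n,l,h in [('scene','jar',.067),('scene','socket',.057),('scene','piston',.064)]:
    print(l,[(round(d['conf'],2),np.round(d['extent'])) for d in bot.spot_in(n,l)][:1])
E
```

```text
t 17.7 w [0.527 0.21  0.175] board [0.1564 0.0192 0.1753] toolz-boardx -0.022 down [ 0.002  0.045 -0.999] F(board) [ 1.3 -0.1  0.8] g 0.73 q [-0.81  0.37  0.43  1.91 -0.25  0.89  0.01]
scene 0.75 [166. 202.  53.  78.]
scene 0.62 [263. 146.  76. 134.]
scene 0.58 [231. 252. 110.  94.]
top 0.9 [325. 245.  44.  44.]
top 0.71 [265. 192.  87.  66.]
top 0.68 [240. 300.  76.  78.]
[-0.15    0.0119 -0.0051] 2011.1803921568626
[-0.1501  0.0111 -0.0047] 2011.8549019607842
jar [(0.61, array([310., 315.,  36.,  45.]))]
socket [(0.68, array([289., 298., 282., 172.]))]
piston [(0.67, array([376., 293.,  36.,  44.]))]
```

View pics/z27.png

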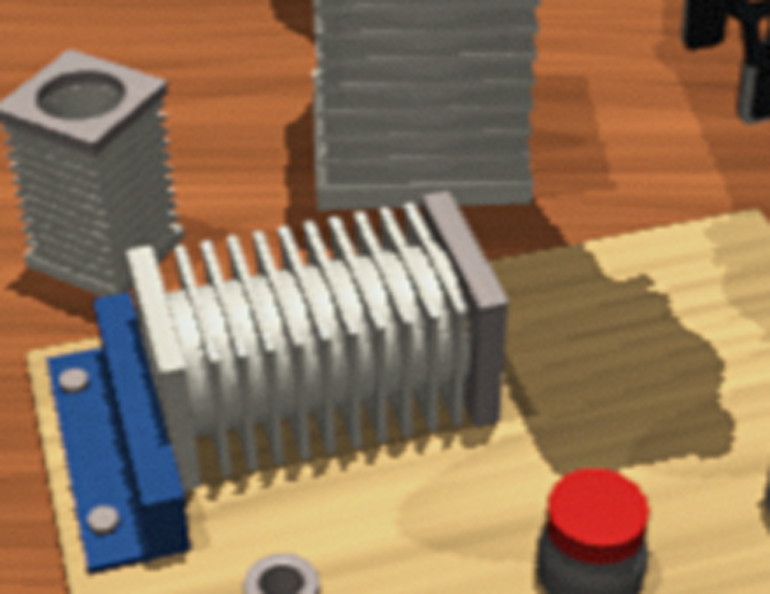

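Call:
carry_out([
  [6.2,[0,-2,0],0],
  [6.2,[0,0,0],0],
  [6.2,[0,0,0],0],
])

```text
t: 18.35
ee_pos: [0.5256, 0.204, 0.1887]
eef_rot: [0.715, -0.688, -0.088, 0.089]
force: [-0.6, 0.6, -0.7]
gripper_width: 0.73
```

```bash
python3 where.py; python3 -c "
from rig import bot
print(bot.hand_in())"
```

```text
t 18.35 w [0.526 0.204 0.189] board [0.1507 0.0226 0.1887] toolz-boardx -0.029 down [-0.007  0.038 -0.999] F(board) [ 0.7  0.4 -0.7] g 0.73 q [-0.81  0.36  0.44  1.9  -0.24  0.92  0.  ]
the job is handed in; nothing more can be done
None
```

The barrel is lying on its side with its base against the stop bar, and I handed the job in at 18.4 s. I tipped it over its foot edge with the fingertips in the mouth and eased it down on the rear rim. I then pushed it back with the fingers spread on the mouth plate. The first push left it about 0.03 rad off square, so I backed off and pushed once more to square it up.

**Last checks:**
- **Position:** a silhouette fit from the scene and top cameras put the base at x ≈ -0.150 m and y ≈ 0.011 m, with about -0.005 rad of yaw. That fit took the barrel as lying flat, which the picture agrees with.
- **Bystanders:** the jar and piston were within 2 pixels of their starting places. The network missed the socket in that last check and boxed the whole board instead, but the socket looked unmoved in the pictures.
- **Robot:** it is clear of everything and reads about 1 N of force.

**What went wrong on the way:**
- My first descent landed on the mouth's rim with about 4 N, so I repositioned.
- Just before the balance point the tool read a brief 28 N upward push, probably the gripper body on the mouth plate. The limit is 40 N, and I backed off at once.
- Crossing the balance point, the barrel swung freely for about 8° before the fingers caught it. I estimate that at about 1.5 rad/s against the 3.5 rad/s limit, but I did not measure it.

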